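# Take the bread roll from the cabinet with the tongs

## Task

First pull the cabinet's front door right down until it lies open. Then pick up the kitchen tongs from the counter, reach in through the front, close them gently on the round bread roll without touching it with the fingers, and bring it out. Finish still holding it in the tongs, still and clear of everything, in front of the cabinet and raised to the height of its top or above; leave the other baked goods and everything else on the counter where they are.

Things in the scene. Friction and masses are not known exactly. Their poses are not given: they have to be found in the camera images.
- cabinet: fixed steel roll cabinet, 200 (x) x 360 (y) x 172 (z) mm. Origin: centre of its underside; front is -x, 100 mm from the origin. Solid plinth 60 mm high, shelf surface 70 mm above the counter, side walls 12 mm (336 mm clear). Top: open wire grid, 160 to 172 mm above the counter; back: two wires. Front: drop-down door; open, the entrance spans 70 to 162 mm above the counter
- door (a joint): the cabinet's bottom-hinged front door: 0 = closed (upright), grows as its top swings out and down towards the robot, stop at 1.55 rad (flat, level with the plinth's top). Starts 0 to 0.08 rad ajar. 0.35 kg, light friction: stays where left up to about 0.1 rad; beyond about 0.35 rad it sinks fully open by itself, damped, in 1 to 3 s. Panel 110 mm tall, 350 wide, 8 thick
- door_handle (a point): centre of the door's bar handle: 10 mm round bar, 120 mm long along the cabinet's y, bar centre 35 mm out from the door's outer face and 43 mm out from the hinge line, clear gap behind it 30 mm, on two 8 mm stems 55 mm either side of the centre. 90 mm above the hinge: 150 mm above the counter when closed. Once the door is open it hangs below the panel
- door_hinge (a point): on the hinge line: middle of the plinth's front upper edge, 60 mm above the counter; the hinge line runs along the cabinet's y
- roll: round bread roll, 50 mm in diameter with upright flanks 9 to 27 mm above its underside, domed, 43 mm tall, about 45 g, on the shelf in the cabinet, its centre about 55 mm behind the front, in the left, middle or right place. Origin: centre of its underside
- roll_center (a point): centre of the roll, 20 mm above its underside
- muffin: muffin, narrow foot and overhanging dome, 54 mm wide, 60 mm tall, on the shelf in one of the other places (places are 100 mm apart); to be left alone. Origin: centre of its underside
- long_bun: long bun, 90 mm (x) x 38 mm x 36 mm, on the shelf in one of the other places; to be left alone. Origin: centre of its underside
- tongs: steel kitchen tongs, 300 mm long, 0.1 kg, lying on edge on the counter, arms at +y and -y closing level, 22 mm tall (z). Origin: underside, midway between the flat grip parts (x = -32 to +32 mm). +x points to the tips (end x = 152); joined tail at x = -142 (thin ring to -161). At rest open: 60 mm across the grip parts' outsides, about 94 mm clear between the tips
- tong_left: the tongs' +y arm, a 3 mm strip, its hinge (its origin) at x = -115, y = +6 mm in the tongs' frame. Squeezing the grip parts turns both arms evenly about the tail; the tips move 2.1 times as far as the grip parts. Across the grip parts: 54 mm = grip parts parallel, about 39 mm = tips closed on the 50 mm roll
- tong_right: the tongs' -y arm, its hinge (its origin) at x = -115, y = -6 mm in the tongs' frame. Arms are sprung open: each pushes out at the grip parts with 5 N at rest, 8 N when on the roll. Held at about 53 mm across, the tongs are carried with the tips still wide apart; a grip of about 25 N then holds the roll with about 8 N
- tongs_tip (a point): point midway between the two tip plates: 125 mm ahead of the tongs' origin along x, 11 mm above their underside; the plates reach about 27 mm ahead of and behind it
- opener: flat steel bottle opener, 140 mm long, 46 mm wide at its ring, 6 mm thick, lying on the counter; a bystander; it and the tongs lie on opposite sides of the cabinet and which is on which side changes. Origin: underside, middle of its length roughly; x runs from the stem to the ring
- rolling_pin: wooden rolling pin, 48 mm thick, 416 mm long, lying along its x at the left of the counter; a bystander. Origin: centre of its underside
- sugar_bowl: white ceramic sugar bowl with its lid on, 100 mm wide, 97 mm tall, right of the cabinet; a bystander. Origin: centre of its underside
- ice_tray: pink silicone ice tray, 200 x 100 x 32 mm, left of the cabinet; a bystander. Origin: centre of its underside
- mug: white mug, 80 mm wide, 90 mm tall, at the right of the counter; a bystander. Origin: centre of its underside
There are look-alikes about, which are no part of the job. Leave any pink or turquoise look-alike of the roll alone.

How it is judged:
On the way, in this order (a step that is already met when the one before it is completed fails the run):
1. the door is pulled right down (value of joint door above 1.4 rad), for 0.2 s.
2. the fingers hold the tongs lifted off the counter (height (world z) of tongs above 0.02 m and contact force between the fingers and tong_left above 0.5 N and contact force between the fingers and tong_right above 0.5 N), for 0.2 s.
3. the tongs are closed on the roll and carry it off the shelf (distance between tongs_tip and roll_center below 0.045 m and contact force between roll and tong_left above 0.15 N and contact force between roll and tong_right above 0.15 N and contact force between roll and cabinet below 0.05 N and contact force between roll and the fingers below 0.05 N), for 0.2 s.
At the end, for the whole second after the job is handed in: Fingers press both tong arms (>0.5 N each), both arms press the roll (>0.15 N), which is between the tips, its centre >165 mm up and >125 mm before the cabinet's centre, under 0.04 m/s. Roll and tongs clear of cabinet and door; roll clear of the robot; tongs >50 mm up; door >1.4 rad. Held 1 s (all of step 3 and contact force between the fingers and tong_left above 0.5 N and contact force between the fingers and tong_right above 0.5 N and contact force between roll and the arm below 0.05 N and contact force between tongs and cabinet below 0.05 N and height (world z) of roll_center above 0.165 m and x of roll_center in the frame of cabinet below -0.125 m and height (world z) of tongs above 0.05 m and linear speed of roll below 0.04 m/s and value of joint door above 1.4 rad); the arm keeps its last pose, push and grip.
It fails at once if the roll is touched with the fingers (contact force between roll and the fingers above 0.5 N).
It fails at once if the roll is crushed (over 20 N from an arm of the tongs) (contact force between roll and tong_left above 20 N or contact force between roll and tong_right above 20 N).
It fails at once if the roll falls out of the cabinet (height (world z) of roll_center below 0.07 m).
It fails at once if the muffin or the long bun is shifted more than 25 mm (distance of any of muffin, long_bun from where it was at the start of the episode above 0.025 m).
It fails at once if something else on the counter is shifted more than 30 mm (distance of any of opener, rolling_pin, sugar_bowl, ice_tray, mug from where it was at the start of the episode above 0.03 m).
It also fails if it takes over 58 s, if anything falls off the work surface, if the arm or the gripper's body presses on something with over 40 N, if the wrist force passes 120 N, or if a joint passes its speed limit or range.

## Robot

A 6-joint arm with a two-finger parallel gripper is mounted at the origin on the work surface. World frame = base frame: x ahead of the robot, y to its left, z up, the work surface at z = 0. Lengths are in m, angles in rad, forces in N, time in s.
With the tool pointing down it reaches from about 0.35 to 0.975 m from the base axis. Payload 4.9 kg.
Tool frame: the origin (TCP) lies at the very end of the fingers, on their centre line; the grasp point (between the pads) lies 19 mm behind it; y points along the fingers, z is the direction in which the jaws open and shut, and the axes are right-handed (so a half turn about y gives the same grasp; the last joint's range is limited). The gripper opens to 85 mm and grips with 20 to 120 N. Pads are 22 mm wide; open, the fingers measure 114 mm over their backs; the gripper's body (76 mm by 85 mm) begins 54 mm behind the grasp point. The pads swing forward as they close: fully open they stand 13 mm farther back than shut.
Start: joints at [1.025, 0.053, 1.613, -0, 1.476, -0.119], TCP at [0.259, 0.569, 0.231] pointing down, gripper open.
Joint ranges: [-3.01, 3.01], [-1.01, 2.22], [0.06, 2.58], [-1.02, 4.17], [0.09, 2.62], [-3.14, 3.14]. Speed limits (rad/s): [2.57, 2.57, 3.14, 3.14, 3.14, 3.14].

## Interface

Orientations are given as a rotation vector (axis times angle).
In Python, from station import ctrl gives the robot as it stands.
- The arm moves only by the tool arm_command, never from a script. Its argument "steps" is a list of rows, each a list of 3 entries, a list of its own where there are three numbers: the shift along the tool's x, y, z in m, then the turn, a rotation vector about the tool's x, y, z in degrees, then the opening, from 0 (shut) to 1 (fully open). In form: [[[dx, dy, dz], [ax, ay, az], gripper], ...]. A call has 1 to 5 rows; each row is the pose to reach, as a shift and turn from the pose measured when the call began, along the tool's axes at that moment; what a row does not reach only later rows make up. A row lasts 1/10 s, in which the tool goes at most 50 mm and 8.59 degrees, less where a joint would pass 70% of its speed; a pose out of reach is approached as far as the arm can. A call with a gripper value outside its range is refused whole. The fingers move at their own pace and stop on an object; "force" is the grip in N (left out, the last holds). Time passes only in rows, so rows that repeat a pose let the fingers close. It gives the time, the measured TCP pose, the force and the opening at its end, in the units of the state.
- ctrl.get_obs(): the state, without advancing time (a new reading comes with each control period).
- ctrl.get_image(name): name is "scene" or "top"; returns a dict with "img" (420x560x3 uint8, red, green, blue), "camera_matrix" (3x3 intrinsics, pixels), "world_from_camera" (4x4, takes a point from camera to world coordinates). Camera axes: x right, y up, looking along -z (the intrinsics and any distortion apply to the point x, -y, -z); pixel columns grow to the right and rows downward; lengths in m; the calibration is good to about 2 mm. A picture is of the moment at which its call begins. There is no depth.
- ctrl.finish_job(): hands the job in, once; it reports no verdict.
Trained networks look in a picture, given as the dict that the camera call returned (one of the last four; its "shot" number tells which), for a name from the list of things; names that differ only in an ending like _2 or _b are one class to them, and where a whole thing is asked for, a point or a joint stands for the part that bears it (a point fixed in the world has none). Each returns a list of dicts, best first, with "confidence" (0 to 1); they miss things now and then, are a little off and sometimes report something else, mostly with a low value. They report only what shows in the picture. A call takes as long as a camera call. They do not tell look-alikes from the thing itself.
- ctrl.boxes_of(picture, name): "position" ([row, column] in pixels, amid what is visible of it).
The state is a dict: "t": time; "q": joint angles; "dq": joint speeds; "effort": joint torques, N m; "tool_pos": TCP position; "tool_rot": TCP orientation; "contact_force": force on the tool from outside, world axes, zero at the start; "wrist_torque": the same for the moment, N m; "opening": finger opening in m.
Only numpy, scipy, OpenCV 4.12 (cv2) and the standard library are available. Lean on these libraries where they do the work, as an engineer would, in place of code of your own. Each camera call takes 0.05 s, during which the arm holds its last target.

## Working session

There is one attempt and no reset: what is moved stays moved. The work goes in short steps, Python scripts to look and compute and a tool call to move; the robot and the scene stay as the last step left them, time stands still between calls to the robot, and variables do not carry over. Pictures are saved under pics/ and viewed, and the job is handed in when it is done.

Besides the shell and the picture viewer there is one more tool, called after "Request:" in YAML: its name, and indented under it one key for each argument. arm_command: Moves the arm, as the interface text tells. Its arguments: {"type":"object","properties":{"steps":{"type":"array"},"force":{"type":"number"}},"required":["steps"]}

```bash
ls; mkdir -p pics; python3 - <<'E'
from station import ctrl
import cv2,numpy as np,pickle
o=ctrl.get_obs()
for k,v in o.items(): print(k,np.round(v,4))
P={}
for n in("scene","top"):
    p=ctrl.get_image(n);P[n]=p
    cv2.imwrite(f"pics/{n}0.png",p["img"][:,:,::-1])
    print(n,np.round(p["camera_matrix"],2).tolist(),np.round(p["world_from_camera"],4).tolist(),[k for k in p])
    for x in["cabinet","door","door_handle","roll","muffin","long_bun","tongs","tong_left","tong_right","opener","tongs_tip"]:
        print(n,x,[(np.round(b["position"]).tolist(),round(b["confidence"],2)) for b in ctrl.boxes_of(p,x)][:4])
pickle.dump(P,open("p0.pkl","wb"))
E
```

```text
pics
t 0.0
q [ 1.025   0.0534  1.6143 -0.      1.476  -0.119 ]
dq [-0.0007  0.0026 -0.0008  0.0002 -0.0028  0.0006]
effort [ 9.00000e-04 -3.93686e+01 -3.70179e+01  1.00000e-04  7.00000e-03
 -0.00000e+00]
tool_pos [0.2584 0.5684 0.2301]
tool_rot [-1.5467  0.3353 -0.3343]
contact_force [0.4691 0.5819 0.0743]
wrist_torque [-0.0152 -0.0114  0.0249]
opening 0.0855
scene [[424.86, 0.0, 279.23], [0.0, 424.86, 205.07], [0.0, 0.0, 1.0]] [[-0.865, -0.3629, 0.3466, 0.9589], [0.5018, -0.6233, 0.5997, 0.7458], [-0.0016, 0.6927, 0.7213, 1.015], [0.0, 0.0, 0.0, 1.0]] ['img', 'camera_matrix', 'world_from_camera', 'shot']
scene cabinet [([242.0, 240.0], 0.9)]
scene door [([219.0, 265.0], 0.64)]
scene door_handle [([218.0, 266.0], 0.62), ([176.0, 184.0], 0.16)]
scene roll [([192.0, 308.0], 0.73), ([218.0, 315.0], 0.71), ([234.0, 243.0], 0.48), ([166.0, 246.0], 0.36)]
scene muffin []
scene long_bun [([259.0, 266.0], 0.72)]
scene tongs [([160.0, 250.0], 0.84)]
scene tong_left [([162.0, 250.0], 0.86)]
scene tong_right [([157.0, 237.0], 0.55)]
scene opener [([305.0, 362.0], 0.84)]
scene tongs_tip [([302.0, 358.0], 0.48)]
top [[413.82, 0.0, 280.16], [0.0, 413.82, 216.43], [0.0, 0.0, 1.0]] [[0.0211, 0.9993, -0.0294, 0.4521], [-0.9998, 0.021, -0.0068, -0.0101], [-0.0062, 0.0295, 0.9995, 1.5097], [0.0, 0.0, 0.0, 1.0]] ['img', 'camera_matrix', 'world_from_camera', 'shot']
top cabinet [([154.0, 272.0], 0.57)]
top door [([188.0, 278.0], 0.94)]
top door_handle [([188.0, 276.0], 0.91), ([169.0, 273.0], 0.26)]
top roll [([230.0, 187.0], 0.75), ([256.0, 309.0], 0.66)]
top muffin [([167.0, 301.0], 0.72)]
top long_bun [([173.0, 241.0], 0.54)]
top tongs [([222.0, 371.0], 0.77)]
top tong_left [([213.0, 370.0], 0.65), ([188.0, 275.0], 0.2)]
top tong_right [([171.0, 274.0], 0.56), ([225.0, 387.0], 0.43)]
top opener [([224.0, 187.0], 0.56)]
top tongs_tip [([225.0, 370.0], 0.64), ([224.0, 187.0], 0.57)]
```

View pics/scene0.png

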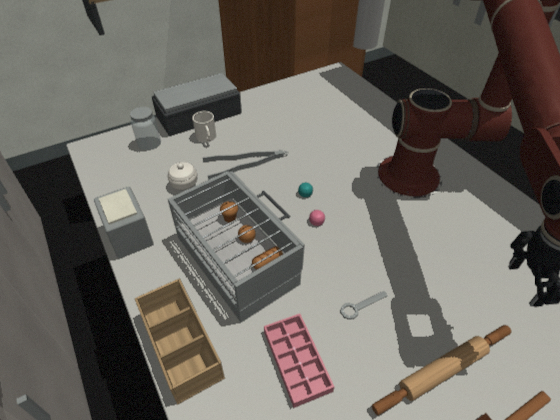

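View pics/top0.png

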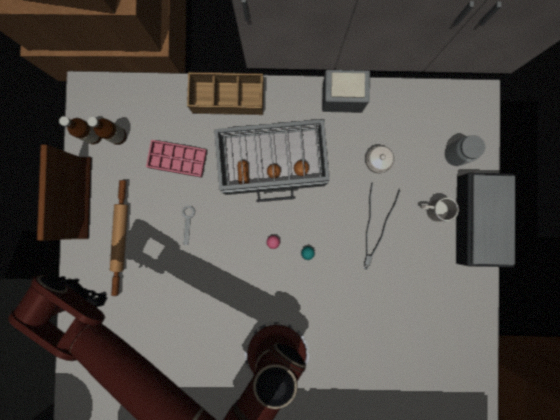

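```bash
python3 - <<'E'
import pickle,cv2
P=pickle.load(open("p0.pkl","rb"))
a=P["top"]["img"][110:280,170:430,::-1]
cv2.imwrite("pics/top0z.png",cv2.resize(a,None,fx=3,fy=3,interpolation=cv2.INTER_CUBIC))
a=P["scene"]["img"][120:330,150:400,::-1]
cv2.imwrite("pics/scene0z.png",cv2.resize(a,None,fx=2.8,fy=2.8,interpolation=cv2.INTER_CUBIC))
E
```

```text
(no output)
```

View pics/top0z.png

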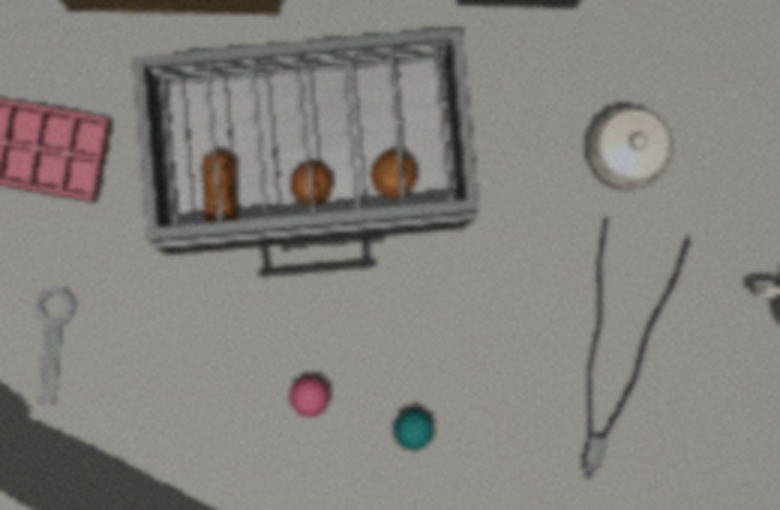

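View pics/scene0z.png

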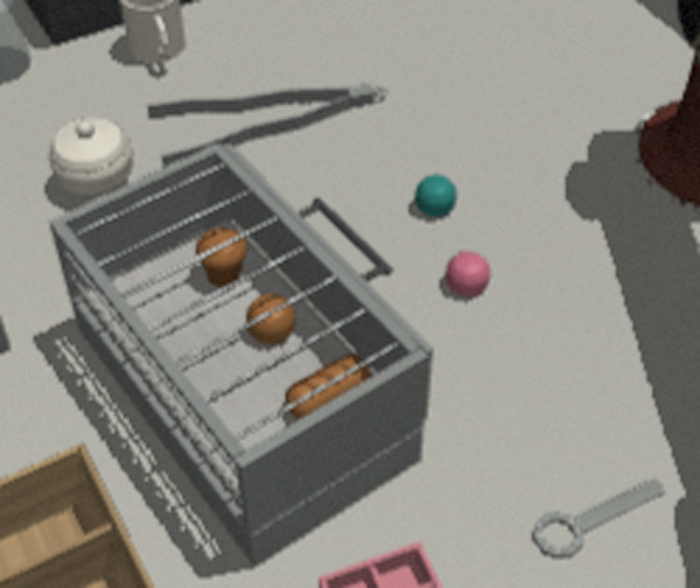

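The roll is the middle item (top view about [167,274]). The bun is on its left, the muffin on its right. The tongs lie right of the cabinet with the tail at about (366,267) and the tips at about (372,183) and (399,189). The opener is on the left.

```bash
cat > h.py <<'E'
import numpy as np,cv2,pickle
from scipy.spatial.transform import Rotation as R
def p2w(p,col,row,z):
    K=p["camera_matrix"];T=p["world_from_camera"]
    d=np.linalg.inv(K)@[col,row,1]; d=T[:3,:3]@[d[0],-d[1],-d[2]]
    o=T[:3,3]; return o+d*(z-o[2])/d[2]
def w2p(p,w):
    K=p["camera_matrix"];T=p["world_from_camera"]
    c=T[:3,:3].T@(np.asarray(w)-T[:3,3]); c=K@[c[0],-c[1],-c[2]]; return c[:2]/c[2]
def rel(o,pos,rot):
    """shift in tool axes and turn deg to a target pose"""
    Ro=R.from_rotvec(o["tool_rot"]); return Ro.inv().apply(np.array(pos)-o["tool_pos"]),np.degrees((Ro.inv()*rot).as_rotvec())
E
python3 - <<'E'
from h import *
from station import ctrl
P=pickle.load(open("p0.pkl","rb"));t=P["top"];s=P["scene"]
z=lambda a,b:(170+a/3,110+b/3)
for n,pt,h in [("TL",(135,60),.172),("TR",(463,30),.172),("BR",(474,208),.172),("BL",(153,232),.172),("hL",(264,271),.15),("hR",(374,263),.15),("roll",(313,180),.1),("muffin",(396,174),.12),("bun",(220,184),.1),
 ("tail",(586,475),.015),("tipL",(606,218),.018),("tipR",(688,238),.018),("joint",(597,436),.02),("gripL",(592,362),.02),("gripR",(636,368),.02),("bowl",(628,145),.06),("pink",(310,395),.02),("teal",(414,428),.02)]:
    print(n,np.round(p2w(t,*z(*pt),h),4)[:2])
zs=lambda a,b:(150+a/2.8,120+b/2.8)
for n,pt,h in [("TL",(243,468),.172),("TR",(52,222),.172),("BR",(220,147),.172),("BL",(430,352),.172),("hR",(318,202),.15),("hL",(388,270),.15),("roll",(270,318),.095),("muffin",(222,250),.11),
 ("tail",(384,94),.011),("tipL",(165,160),.011),("tipR",(150,110),.011)]:
    print("s",n,np.round(p2w(s,*zs(*pt),h),4)[:2])
o=ctrl.get_obs();print(R.from_rotvec(o["tool_rot"]).as_matrix().round(3))
E
```

```text
TL [0.7686 0.2171]
TR [ 0.8083 -0.1381]
BR [ 0.6149 -0.1535]
BL [0.5818 0.1928]
hL [0.5436 0.0732]
hR [ 0.5549 -0.0473]
roll [0.652  0.0227]
muffin [ 0.6578 -0.0708]
bun [0.6452 0.1287]
tail [ 0.3158 -0.3101]
tipL [ 0.6248 -0.3289]
tipR [ 0.6027 -0.4277]
joint [ 0.363  -0.3215]
gripL [ 0.4513 -0.3142]
gripR [ 0.4453 -0.367 ]
bowl [ 0.7062 -0.3444]
pink [0.4047 0.0226]
teal [ 0.3679 -0.1027]
s TL [0.7715 0.2236]
s TR [ 0.8093 -0.1299]
s BR [ 0.6165 -0.147 ]
s BL [0.572  0.1984]
s hR [ 0.5564 -0.0415]
s hL [0.5427 0.0769]
s roll [0.6527 0.0306]
s muffin [ 0.6589 -0.0655]
s tail [ 0.3182 -0.3034]
s tipL [ 0.621  -0.3301]
s tipR [ 0.599  -0.4291]
[[ 0.91  -0.     0.414]
 [-0.414 -0.     0.91 ]
 [ 0.    -1.    -0.   ]]
```

Request:
arm_command:
  steps:
    - [[0.494,-0.02,-0.382],[0,59.5,0],0.28]
    - [[0.494,-0.02,-0.382],[0,59.5,0],0.28]
    - [[0.494,-0.02,-0.382],[0,59.5,0],0.28]
    - [[0.494,-0.02,-0.382],[0,59.5,0],0.28]
    - [[0.494,-0.02,-0.382],[0,59.5,0],0.28]

```text
t: 1.7
tool_pos: [0.3759, 0.3463, 0.2396]
tool_rot: [-1.368, 0.918, -0.919]
contact_force: [1.0, 0.4, -0.4]
opening: 0.0238
```

```bash
cat > rl.py <<'E'
# usage: rl.py x y z yawdeg(of tool z) pitchdeg ; prints shift+turn
import sys
from h import *
from station import ctrl
o=ctrl.get_obs()
x,y,z,a=map(float,sys.argv[1:5]); pit=float(sys.argv[5]) if len(sys.argv)>5 else 0
def down(a):
    a=np.radians(a);Z=np.array([np.cos(a),np.sin(a),0]);Y=np.array([0,0,-1.]);return R.from_matrix(np.c_[np.cross(Y,Z),Y,Z])
rot=down(a)
if pit: rot=rot*R.from_rotvec([np.radians(pit),0,0])
d,t=rel(o,[x,y,z],rot)
print("t",round(o["t"],2),"pos",o["tool_pos"].round(4) if hasattr(o["tool_pos"],"round") else o["tool_pos"],"open",round(o["opening"],4),"F",np.round(o["contact_force"],1),"q",np.round(o["q"],2))
print("shift",np.round(d,4),"turn",np.round(t,2))
E
python3 rl.py .5495 .0155 .25 6
```

```text
t 1.7 pos [0.3759 0.3463 0.2396] open 0.0238 F [ 1.   0.4 -0.4] q [ 0.6  -0.23  1.86 -0.    1.51  0.21]
shift [ 0.3719 -0.0104  0.0354] turn [-4.000e-02  1.626e+01 -1.000e-02]
```

Request:
arm_command:
  steps:
    - [[0.372,-0.01,0.035],[0,16.3,0],0.28]
    - [[0.372,-0.01,0.035],[0,16.3,0],0.28]
    - [[0.372,-0.01,0.035],[0,16.3,0],0.28]
    - [[0.372,-0.01,0.035],[0,16.3,0],0.28]
    - [[0.372,-0.01,0.035],[0,16.3,0],0.28]

```text
t: 2.2
tool_pos: [0.4917, 0.1245, 0.2466]
tool_rot: [-1.255, 1.131, -1.133]
contact_force: [1.1, 0.5, -0.5]
opening: 0.0237
```

```bash
python3 rl.py .5495 .0155 .21 6
```

```text
t 2.2 pos [0.4917 0.1245 0.2466] open 0.0237 F [ 1.1  0.5 -0.5] q [ 0.1  -0.24  1.86  0.    1.52 -0.  ]
shift [0.1144 0.0366 0.0461] turn [-0.1  -0.05 -0.02]
```

Request:
arm_command:
  steps:
    - [[0.114,0.037,0.046],[0,0,0],0.28]
    - [[0.114,0.037,0.046],[0,0,0],0.28]
    - [[0.114,0.037,0.046],[0,0,0],0.28]
    - [[0.114,0.037,0.046],[0,0,0],0.28]

```text
t: 2.6
tool_pos: [0.5496, 0.0128, 0.2078]
tool_rot: [-1.255, 1.137, -1.135]
contact_force: [-0.6, 0.0, -0.7]
opening: 0.0236
```

```bash
python3 rl.py .5495 .0155 .128 6; python3 - <<'E'
from h import *
from station import ctrl
o=[]
for n in("scene","top"):
    p=ctrl.get_image(n);pickle.dump(p,open(n+"1.pkl","wb"))
    c=w2p(p,[.55,.0155,.17]).astype(int);a=p["img"][c[1]-60:c[1]+60,c[0]-65:c[0]+65,::-1]
    o.append(cv2.resize(a,None,fx=3,fy=3,interpolation=cv2.INTER_CUBIC))
cv2.imwrite("pics/z1.png",np.hstack(o))
E
```

```text
t 2.6 pos [0.5496 0.0128 0.2078] open 0.0236 F [-0.6  0.  -0.7] q [-0.11 -0.11  1.81  0.    1.44 -0.21]
shift [-0.0027  0.0798  0.0003] turn [ 0.05 -0.32 -0.01]
```

View pics/z1.png

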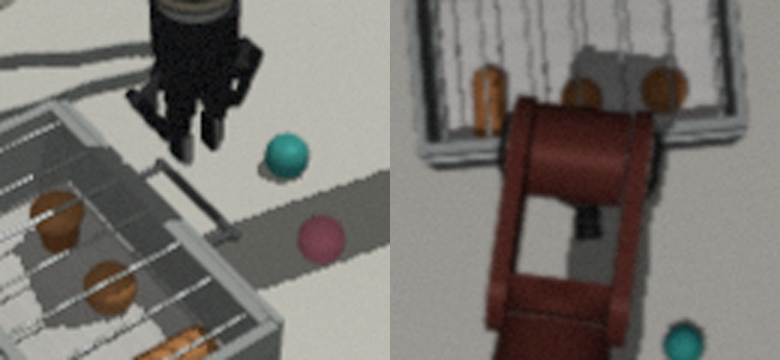

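Top view and scene view both show the fingers just above the handle bar. Descending now.

Request:
arm_command:
  steps:
    - [[-0.002,0.035,0],[0,0,0],0.28]
    - [[-0.002,0.06,0],[0,0,0],0.28]
    - [[-0.002,0.072,0],[0,0,0],0.28]
    - [[-0.002,0.072,0],[0,0,0],0.28]

```text
t: 3.1
tool_pos: [0.5477, 0.0188, 0.1358]
tool_rot: [-1.257, 1.135, -1.13]
contact_force: [-0.0, 0.9, 0.9]
opening: 0.024
```

```bash
python3 - <<'E'
from h import *
from station import ctrl
o=ctrl.get_obs();print(o["tool_pos"],o["contact_force"],o["t"])
p=ctrl.get_image("scene")
c=w2p(p,[.55,.0155,.15]).astype(int);a=p["img"][c[1]-60:c[1]+60,c[0]-65:c[0]+65,::-1]
cv2.imwrite("pics/z2.png",cv2.resize(a,None,fx=4,fy=4,interpolation=cv2.INTER_CUBIC))
E
```

```text
[0.54765328 0.01882396 0.13578615] [-0.02966512  0.88611709  0.87780633] 3.1
```

View pics/z2.png

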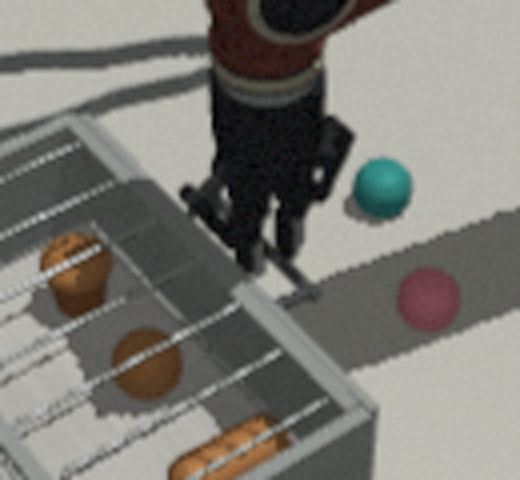

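Request:
arm_command:
  steps:
    - [[0,0.004,-0.007],[5,0,0],0.28]
    - [[0,0.009,-0.013],[10,0,0],0.28]
    - [[0,0.019,-0.023],[20,0,0],0.28]
    - [[0,0.032,-0.032],[30,0,0],0.28]
    - [[0,0.038,-0.036],[35,0,0],0.28]

```text
t: 3.65
tool_pos: [0.5137, 0.0149, 0.1018]
tool_rot: [-0.769, 0.692, -1.347]
contact_force: [0.2, 0.9, -0.4]
opening: 0.0239
```

Request:
arm_command:
  steps:
    - [[0,0,-0.003],[2,0,0],0.28]
    - [[0,0,-0.003],[2,0,0],0.28]

```text
t: 3.85
tool_pos: [0.5102, 0.015, 0.1002]
tool_rot: [-0.741, 0.666, -1.355]
contact_force: [-6.3, 1.2, -0.6]
opening: 0.0236
```

```bash
python3 - <<'E'
from h import *
from station import ctrl
o=ctrl.get_obs();print(o["tool_pos"],o["contact_force"],o["t"],o["opening"])
p=ctrl.get_image("scene")
c=w2p(p,[.55,.0155,.15]).astype(int);a=p["img"][c[1]-60:c[1]+60,c[0]-65:c[0]+65,::-1]
cv2.imwrite("pics/z3.png",cv2.resize(a,None,fx=4,fy=4,interpolation=cv2.INTER_CUBIC))
E
```

```text
[0.51021332 0.01495604 0.10022873] [-6.3002567   1.18741952 -0.58614831] 3.85 0.023591353603378086
```

View pics/z3.png

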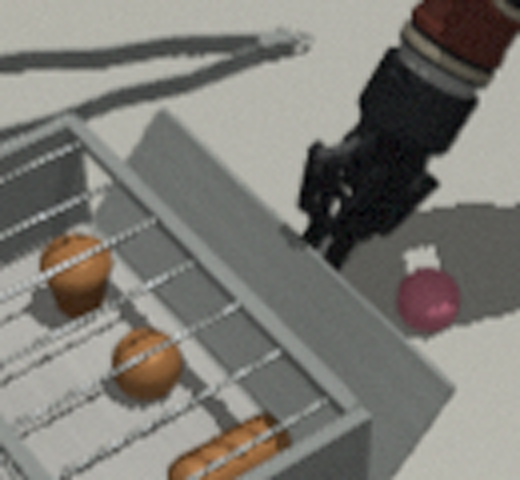

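The door leans about 35° and follows the fingers. I'm retreating along the finger axis so it sinks the rest of the way.

Request:
arm_command:
  steps:
    - [[0,-0.05,0],[0,0,0],0.28]
    - [[0,-0.1,0],[0,0,0],0.28]
    - [[0,-0.15,0],[0,0,0],0.28]
    - [[0,-0.17,0],[0,0,0],0.28]

```text
t: 4.3
tool_pos: [0.4328, 0.0022, 0.239]
tool_rot: [-0.753, 0.678, -1.349]
contact_force: [0.3, -0.1, 1.1]
opening: 0.0235
```

```bash
cat > snap.py <<'E'
import sys
from h import *
from station import ctrl
n,x,y,z,half,f=sys.argv[1],*map(float,sys.argv[2:6]),sys.argv[6]
o=ctrl.get_obs();print(np.round(o["tool_pos"],4),np.round(o["contact_force"],1),round(o["t"],2),round(o["opening"],4))
p=ctrl.get_image(n);pickle.dump(p,open(f+".pkl","wb"))
c=w2p(p,[x,y,z]).astype(int);h=int(half);r0,c0=max(0,c[1]-h),max(0,c[0]-h)
a=p["img"][r0:c[1]+h,c0:c[0]+h,::-1];k=560/max(a.shape)
print("origin row,col",r0,c0,"scale",round(k,3))
cv2.imwrite(f"pics/{f}.png",cv2.resize(a,None,fx=k,fy=k,interpolation=cv2.INTER_CUBIC))
E
python3 snap.py scene .55 .0155 .1 70 z4; python3 rl.py .46 -.2 .2 76
```

```text
[0.4328 0.0022 0.239 ] [ 0.3 -0.1  1.1] 4.3 0.0235
origin row,col 145 205 scale 4.0
t 4.35 pos [0.4347 0.0014 0.2455] open 0.024 F [1.  0.9 3.5] q [-0.34 -1.01  2.42  0.29  1.15 -0.49]
shift [ 0.2028  0.0391 -0.0249] turn [-32.34 -67.27  22.85]
```

View pics/z4.png

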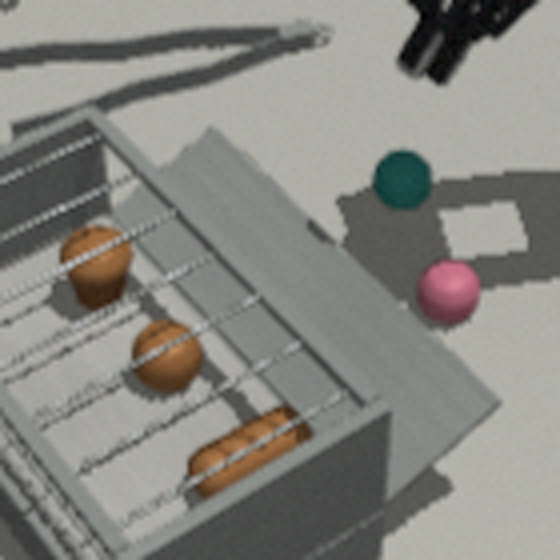

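Request:
arm_command:
  steps:
    - [[0,0.02,0.03],[-9,0,0],0.8]
    - [[0,0.02,0.03],[-17,0,0],0.8]
    - [[0,0.02,0.03],[-26,0,0],0.8]
    - [[0,0.02,0.03],[-36,0,0],1]
    - [[0,0.02,0.03],[-36,0,0],1]

```text
t: 4.85
tool_pos: [0.4739, 0.0054, 0.2509]
tool_rot: [-1.245, 1.113, -1.143]
contact_force: [-0.6, -0.6, -0.2]
opening: 0.0852
```

```bash
python3 rl.py .468 -.343 .15 76.5; python3 - <<'E'
from h import *
# fit tongs pose from points in both pictures
P=pickle.load(open("p0.pkl","rb"))
from scipy.optimize import least_squares
zt=lambda a,b:np.array((170+a/3,110+b/3)); zs=lambda a,b:np.array((150+a/2.8,120+b/2.8))
obs=[("top",(-161,0),11,zt(586,476)),("top",(152,50),22,zt(606,218)),("top",(152,-50),22,zt(688,238)),
("scene",(-161,0),11,zs(386,94)),("scene",(152,50),11,zs(164,160)),("scene",(152,-50),11,zs(149,111))]
def f(v):
    r=[]
    for n,(a,b),z,px in obs:
        c,s=np.cos(v[2]),np.sin(v[2]);a/=1e3;b/=1e3
        r+=list(w2p(P[n],[v[0]+c*a-s*b,v[1]+s*a+c*b,z/1e3])-px)
    return r
q=least_squares(f,[.47,-.343,-.23],loss="soft_l1");print(q.x,np.degrees(q.x[2]),np.round(q.fun,1))
E
```

```text
t 4.85 pos [0.4739 0.0054 0.2509] open 0.0852 F [-0.6 -0.6 -0.2] q [-0.15 -0.35  1.94  0.    1.53 -0.25]
shift [ 0.3453  0.1018 -0.0451] turn [ -0.9  -70.38   1.02]
[ 0.46587105 -0.34448057 -0.22268964] -12.75917659556871 [-0.6  1.5  0.4 -0.2  0.1 -0.2  0.7 -1.6 -0.7  0.5 -0.4  0.4]
```

Request:
arm_command:
  steps:
    - [[0.345,0.08,-0.045],[-1,-71,1],1]
    - [[0.345,0.08,-0.045],[-1,-71,1],1]
    - [[0.345,0.08,-0.045],[-1,-71,1],1]
    - [[0.345,0.08,-0.045],[-1,-71,1],1]
    - [[0.345,0.08,-0.045],[-1,-71,1],1]

```text
t: 5.35
tool_pos: [0.4713, -0.2161, 0.2022]
tool_rot: [-1.477, 0.605, -0.624]
contact_force: [0.3, -0.5, 0.5]
opening: 0.0853
```

```bash
python3 rl.py .467 -.344 .12 77
```

```text
t 5.35 pos [ 0.4713 -0.2161  0.2022] open 0.0853 F [ 0.3 -0.5  0.5] q [-0.58 -0.19  1.9   0.01  1.43 -1.36]
shift [ 0.0867  0.0822 -0.0941] turn [ -0.34 -32.07   0.66]
```

Request:
arm_command:
  steps:
    - [[0.087,0.06,-0.094],[0,-32,0.6],1]
    - [[0.087,0.06,-0.094],[0,-32,0.6],1]
    - [[0.087,0.06,-0.094],[0,-32,0.6],1]
    - [[0.087,0.07,-0.094],[0,-32,0.6],1]
    - [[0.087,0.08,-0.094],[0,-32,0.6],1]

```text
t: 5.85
tool_pos: [0.4686, -0.3464, 0.1229]
tool_rot: [-1.56, 0.177, -0.184]
contact_force: [1.0, 0.5, -0.7]
opening: 0.0853
```

```bash
python3 snap.py top .467 -.344 0.02 70 t5;python3 snap.py scene .53 -.16 0.05 100 s5; python3 rl.py .467 -.344 .10 77
```

```text
[ 0.4686 -0.3464  0.1229] [ 1.   0.5 -0.7] 5.85 0.0853
origin row,col 156 305 scale 4.0
[ 0.4677 -0.3446  0.1208] [-0.5  0.5 -2.3] 5.9 0.0856
origin row,col 89 154 scale 2.8
t 5.95 pos [ 0.4676 -0.3439  0.1214] open 0.0854 F [-0.5 -0.3 -0.9] q [-0.77  0.04  1.81  0.01  1.29 -2.11]
shift [-0.0006  0.0214 -0.0004] turn [-0.33 -0.19  0.08]
```

View pics/t5.png

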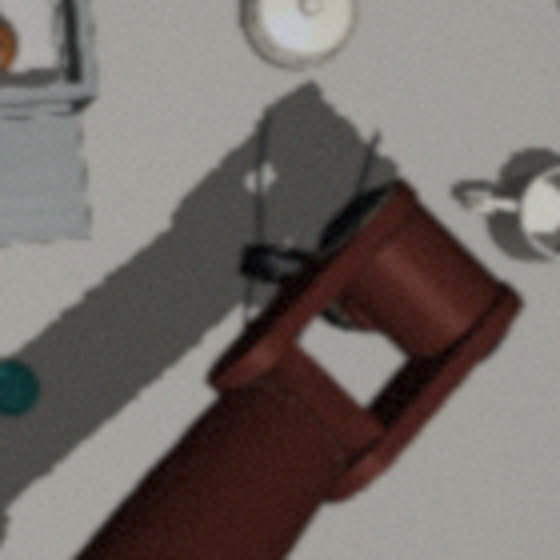

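View pics/s5.png

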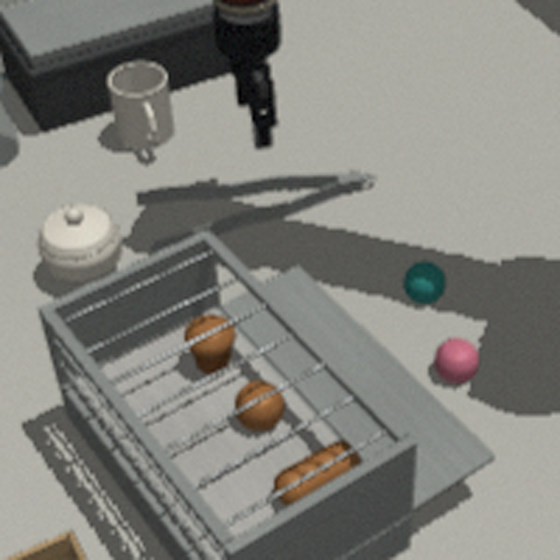

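Request:
arm_command:
  steps:
    - [[0,0.04,0],[0,0,0],1]
    - [[0,0.07,0],[0,0,0],1]
    - [[0,0.082,0],[0,0,0],1]
    - [[0,0.082,0],[0,0,0],1]

```text
t: 6.35
tool_pos: [0.4676, -0.3421, 0.0384]
tool_rot: [-1.556, 0.18, -0.18]
contact_force: [-0.3, 0.1, 0.2]
opening: 0.0852
```

```bash
python3 snap.py scene .467 -.344 0.03 50 s6; python3 snap.py top .467 -.344 0.03 50 t6; python3 rl.py .467 -.344 .003 77
```

```text
[ 0.4676 -0.3421  0.0384] [-0.3  0.1  0.2] 6.35 0.0852
origin row,col 106 196 scale 5.6
[ 0.4685 -0.3432  0.0401] [0.  0.2 0. ] 6.4 0.0855
origin row,col 176 326 scale 5.6
t 6.45 pos [ 0.4691 -0.344   0.0413] open 0.0857 F [0.  0.1 1. ] q [-0.76  0.14  1.85  0.01  1.14 -2.11]
shift [-0.0022  0.0383 -0.0007] turn [-0.25 -0.17  0.21]
```

View pics/s6.png

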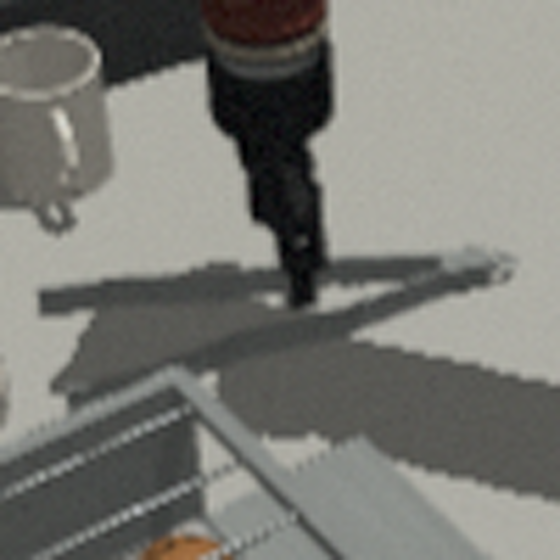

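View pics/t6.png

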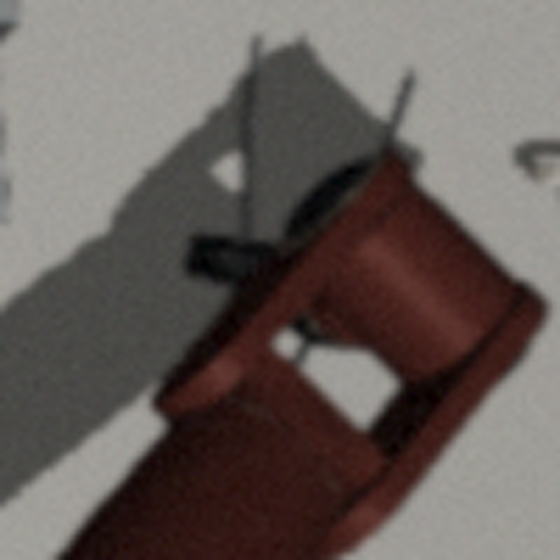

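```bash
python3 - <<'E'
from h import *
p=pickle.load(open("s6.pkl","rb"))
f=lambda w:np.round((w2p(p,w)-[196,106])*5.6)
c,s=np.cos(np.radians(-13)),np.sin(np.radians(-13))
T=lambda a,b,z:[.467+c*a-s*b,-.344+s*a+c*b,z]
print("near finger end",f([.469+.2235*.048,-.344+.975*.048,.052]),"far",f([.469-.2235*.048,-.344-.975*.048,.052]))
for b in(.03,-.03):
  for a in(-.032,0,.032): print(b,a,f(T(a,b,.022)),f(T(a,b,0)))
print(f(T(-.161,0,.011)),f(T(.152,.05,.011)),f(T(.152,-.05,.011)))
E
```

```text
near finger end [294. 304.] far [258. 212.]
0.03 -0.032 [341. 312.] [342. 338.]
0.03 0 [292. 321.] [294. 347.]
0.03 0.032 [244. 331.] [246. 357.]
-0.03 -0.032 [317. 255.] [319. 281.]
-0.03 0 [270. 264.] [272. 290.]
-0.03 0.032 [222. 273.] [225. 299.]
[517. 259.] [ 65. 402.] [ 37. 303.]
```

Request:
arm_command:
  steps:
    - [[-0.002,0.02,-0.001],[0,0,0],1]
    - [[-0.002,0.034,-0.002],[0,0,0],1]
    - [[-0.002,0.038,-0.002],[0,0,0],1]
    - [[-0.002,0.038,-0.002],[0,0,0],1]

```text
t: 6.85
tool_pos: [0.4667, -0.3452, 0.0031]
tool_rot: [-1.559, 0.178, -0.183]
contact_force: [-0.4, 0.5, -0.8]
opening: 0.0856
```

```bash
python3 snap.py scene .467 -.344 0.03 50 s7;  python3 rl.py .467 -.344 .003 77
```

```text
[ 0.4667 -0.3452  0.0031] [-0.4  0.5 -0.8] 6.85 0.0856
origin row,col 106 196 scale 5.6
t 6.9 pos [ 0.4671 -0.3455  0.0037] open 0.0856 F [0.3 0.1 0.4] q [-0.77  0.2   1.87  0.01  1.08 -2.11]
shift [-0.0004  0.0007  0.0015] turn [-0.24 -0.18  0.23]
```

View pics/s7.png

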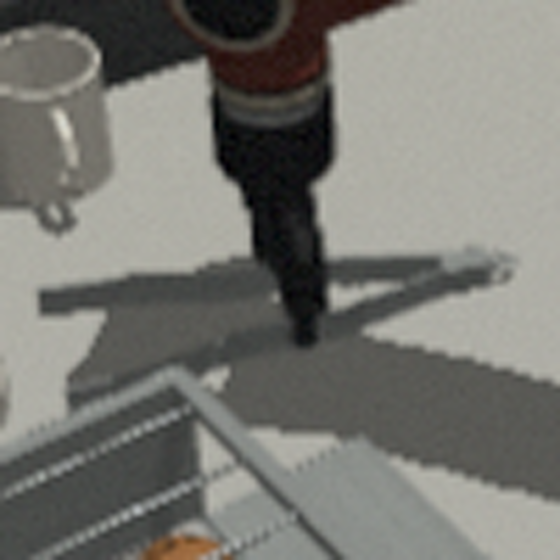

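Request:
arm_command:
  steps:
    - [[0,0,0.001],[0,0,0],0.7]
    - [[0,0,0.001],[0,0,0],0.66]
    - [[0,0,0.001],[0,0,0],0.62]
    - [[0,0,0.001],[0,0,0],0.62]
    - [[0,0,0.001],[0,0,0],0.62]
  force: 25

```text
t: 7.4
tool_pos: [0.4685, -0.3457, 0.0056]
tool_rot: [-1.562, 0.175, -0.186]
contact_force: [-0.8, -0.2, 6.2]
opening: 0.0532
```

```bash
python3 snap.py scene .467 -.344 0.03 60 s8;  python3 rl.py .467 -.344 .003 77
```

```text
[ 0.4685 -0.3457  0.0056] [-0.8 -0.2  6.2] 7.4 0.0532
origin row,col 96 186 scale 4.667
t 7.45 pos [ 0.4685 -0.3457  0.0057] open 0.0534 F [-0.2  0.4  5.1] q [-0.77  0.2   1.87  0.01  1.08 -2.11]
shift [-0.0019  0.0027  0.0013] turn [-0.13 -0.17  0.39]
```

View pics/s8.png

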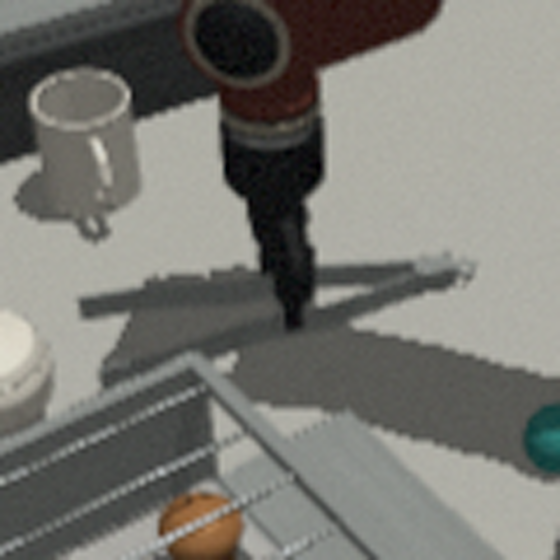

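Request:
arm_command:
  steps:
    - [[0,-0.005,0],[0,0,0],0.62]
    - [[0,-0.02,0],[0,0,0],0.62]
    - [[0,-0.05,0],[0,0,0],0.62]
    - [[0,-0.09,0],[0,0,0],0.62]
    - [[0,-0.13,0],[0,0,0],0.62]

```text
t: 7.95
tool_pos: [0.4671, -0.3453, 0.1373]
tool_rot: [-1.561, 0.175, -0.185]
contact_force: [0.3, -0.9, -0.1]
opening: 0.0531
```

```bash
python3 snap.py scene .467 -.344 0.12 70 s9; python3 snap.py top .52 -.344 0.12 60 t9; python3 rl.py .38 -.17 .2 96
```

```text
[ 0.4671 -0.3453  0.1373] [ 0.3 -0.9 -0.1] 7.95 0.0531
origin row,col 66 174 scale 4.0
[ 0.4707 -0.3486  0.1465] [ 4.  -2.   4.5] 8.0 0.0528
origin row,col 150 322 scale 4.667
t 8.05 pos [ 0.4709 -0.3489  0.1445] open 0.053 F [-0.5 -1.3 -0.3] q [-0.77  0.02  1.8   0.01  1.31 -2.11]
shift [-0.1282 -0.0586  0.1532] turn [  0.45 -19.16   1.03]
```

View pics/s9.png

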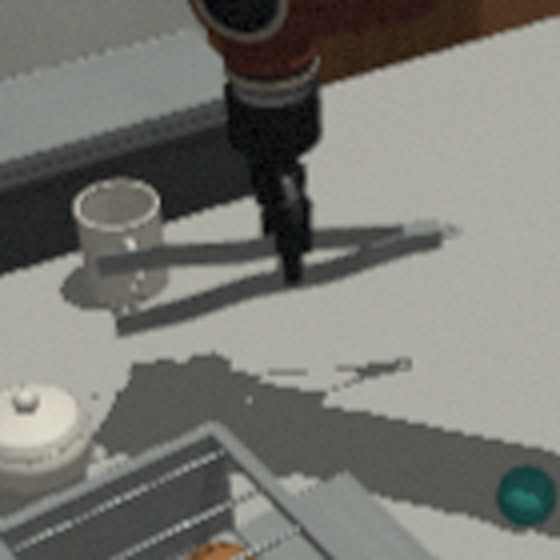

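View pics/t9.png

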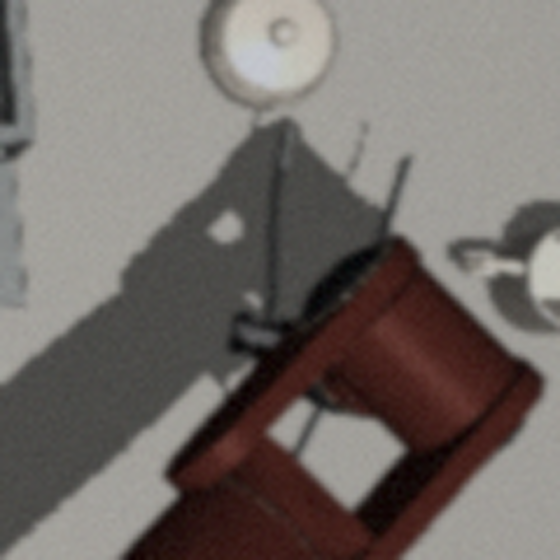

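Request:
arm_command:
  steps:
    - [[-0.05,-0.03,0.02],[0,0,0],0.62]
    - [[-0.08,-0.06,0.06],[0,-6,0],0.62]
    - [[-0.12,-0.06,0.1],[0,-12,0],0.62]
    - [[-0.128,-0.06,0.14],[0,-19,1],0.62]
    - [[-0.128,-0.06,0.153],[0,-19,1],0.62]

```text
t: 8.55
tool_pos: [0.3788, -0.1677, 0.2016]
tool_rot: [-1.577, -0.082, 0.082]
contact_force: [0.6, -0.6, -0.6]
opening: 0.0531
```

```bash
python3 rl.py .41 .001 .2 96
```

```text
t 8.55 pos [ 0.3788 -0.1677  0.2016] open 0.0531 F [ 0.6 -0.6 -0.6] q [-0.59 -0.48  2.11 -0.01  1.5  -2.27]
shift [0.0486 0.0003 0.1645] turn [ 0.44 -0.03 -0.01]
```

Request:
arm_command:
  steps:
    - [[0.015,0,0.05],[0,0,0],0.62]
    - [[0.03,0,0.1],[0,0,0],0.62]
    - [[0.045,0,0.14],[0,0,0],0.62]
    - [[0.049,0,0.165],[0,0,0],0.62]
    - [[0.049,0,0.165],[0,0,0],0.62]

```text
t: 9.05
tool_pos: [0.4099, 0.0042, 0.2001]
tool_rot: [-1.576, -0.086, 0.086]
contact_force: [0.5, -0.7, -1.6]
opening: 0.0531
```

Request:
arm_command:
  steps:
    - [[0,0.05,0],[0,0,0],0.62]
    - [[0,0.09,0],[0,0,0],0.62]
    - [[0,0.107,0],[0,0,0],0.62]
    - [[0,0.107,0],[0,0,0],0.62]

```text
t: 9.45
tool_pos: [0.4068, 0.0032, 0.0894]
tool_rot: [-1.575, -0.079, 0.092]
contact_force: [-0.5, -1.0, -1.2]
opening: 0.053
```

```bash
python3 snap.py scene .55 .02 0.1 65 s10; python3 snap.py top .6 .02 0.1 65 t10; python3 rl.py .41 .001 .091 96
```

```text
[0.4068 0.0032 0.0894] [-0.5 -1.  -1.2] 9.45 0.053
origin row,col 151 211 scale 4.308
[0.4086 0.003  0.0918] [-0.2 -0.8 -0.7] 9.5 0.0532
origin row,col 120 209 scale 4.308
t 9.55 pos [0.41   0.0029 0.0936] open 0.053 F [-0.1  0.4 -0.2] q [-0.17 -0.37  2.23 -0.01  1.29 -1.85]
shift [-0.0002  0.0026 -0.0018] turn [ 0.4   0.23 -0.03]
```

View pics/s10.png

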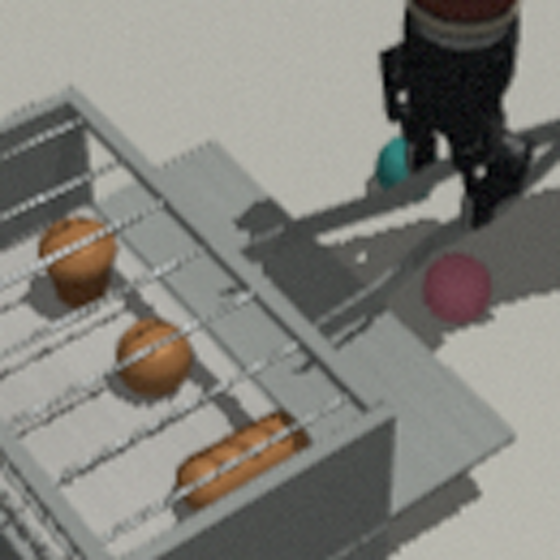

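View pics/t10.png

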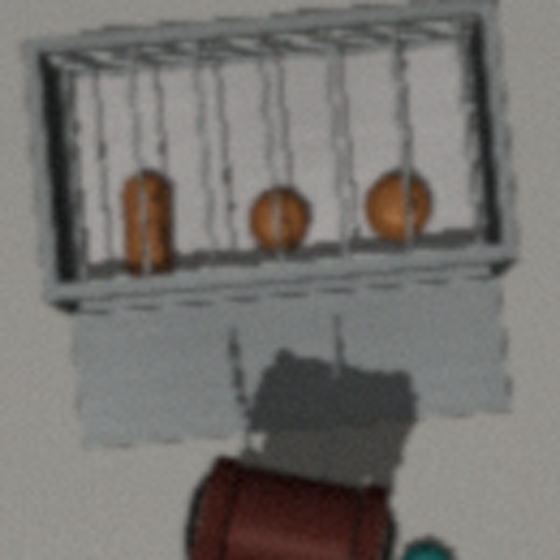

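The tongs stand in front of the cabinet just above the open door. In the top view their tip ends are at about (235,330) and (338,318), and the roll is at (280,218). Triangulating.

```bash
python3 - <<'E'
from h import *
s=pickle.load(open("s10.pkl","rb"));t=pickle.load(open("t10.pkl","rb"))
S=lambda a,b:np.array((211+a/4.308,151+b/4.308));T=lambda a,b:np.array((209+a/4.308,120+b/4.308))
def tri(ps,pt):
    A=[]
    for p,px in((s,ps),(t,pt)):
        o=p["world_from_camera"][:3,3];d=p2w(p,*px,0)-o;d/=np.linalg.norm(d);A.append((o,d))
    M=np.vstack([np.eye(3)-np.outer(d,d) for o,d in A]);b=np.hstack([(np.eye(3)-np.outer(d,d))@o for o,d in A])
    x,r=np.linalg.lstsq(M,b,rcond=None)[:2];return x.round(4)
# scene: center of tip end edges
print("L tip end",tri(S(318,333),T(235,330)),"R",tri(S(250,245),T(338,318)))
for z in(.09,.1):
  l,r,ro=[p2w(t,*T(*q),z) for q in((235,330),(338,318),(280,218))]
  print(z,l.round(4),r.round(4),((l+r)/2).round(4),ro.round(4))
print("roll tri",tri(S(155,358),T(280,218)),"muffin",tri(S(78,255),T(399,206)),"bun",tri(S(243,460),T(148,220)))
for a in (np.array([.5335,.0155,.09]),):
  pass
for z in (.079,.09,.101):
    print("pred ends scene",z,[((w2p(s,[.41+.152*.9945-k*.1045,.003+.152*.1045+k*.9945,z])-[211,151])*4.308).round() for k in(.04,-.04)])
    print("pred ends top",z,[((w2p(t,[.41+.152*.9945-k*.1045,.003+.152*.1045+k*.9945,z])-[209,120])*4.308).round() for k in(.04,-.04)])
E
```

```text
L tip end [0.5543 0.0621 0.0927] R [ 0.5626 -0.0187  0.1088]
0.09 [0.5608 0.0581 0.09  ] [ 0.5721 -0.0239  0.09  ] [0.5665 0.0171 0.09  ] [0.6513 0.0241 0.09  ]
0.1 [0.5601 0.0576 0.1   ] [ 0.5713 -0.0238  0.1   ] [0.5657 0.0169 0.1   ] [0.6499 0.0238 0.1   ]
roll tri [0.6505 0.025  0.0857] muffin [ 0.6597 -0.0696  0.103 ] bun [0.6444 0.131  0.0927]
pred ends scene 0.079 [array([300., 344.]), array([232., 273.])]
pred ends top 0.079 [array([235., 336.]), array([334., 328.])]
pred ends scene 0.09 [array([300., 333.]), array([232., 262.])]
pred ends top 0.09 [array([234., 335.]), array([334., 326.])]
pred ends scene 0.101 [array([300., 322.]), array([231., 251.])]
pred ends top 0.101 [array([233., 334.]), array([334., 325.])]
```

Request:
arm_command:
  steps:
    - [[0.02,0.006,-0.001],[0,0,0],0.62]
    - [[0.045,0.006,-0.002],[0,0,0],0.62]
    - [[0.07,0.006,-0.002],[0,0,0],0.62]
    - [[0.08,0.006,-0.002],[0,0,0],0.62]
    - [[0.08,0.006,-0.002],[0,0,0],0.62]

```text
t: 10.05
tool_pos: [0.4917, 0.0091, 0.0895]
tool_rot: [-1.577, -0.088, 0.083]
contact_force: [0.2, 0.9, -0.9]
opening: 0.053
```

```bash
python3 snap.py scene .63 .02 0.1 55 s11; python3 snap.py top .63 .02 0.1 55 t11; python3 rl.py .5255 .0124 .087 96
```

```text
[0.4917 0.0091 0.0895] [ 0.2  0.9 -0.9] 10.05 0.053
origin row,col 171 196 scale 5.091
[0.4904 0.0092 0.0887] [-1.5 -0.3 -0.7] 10.1 0.0531
origin row,col 121 219 scale 5.091
t 10.15 pos [0.4896 0.0093 0.0882] open 0.0531 F [ 0.1 -0.5 -2.2] q [-0.13 -0.14  2.05 -0.01  1.23 -1.81]
shift [ 0.036   0.0012 -0.0008] turn [ 0.41  0.22 -0.02]
```

View pics/s11.png

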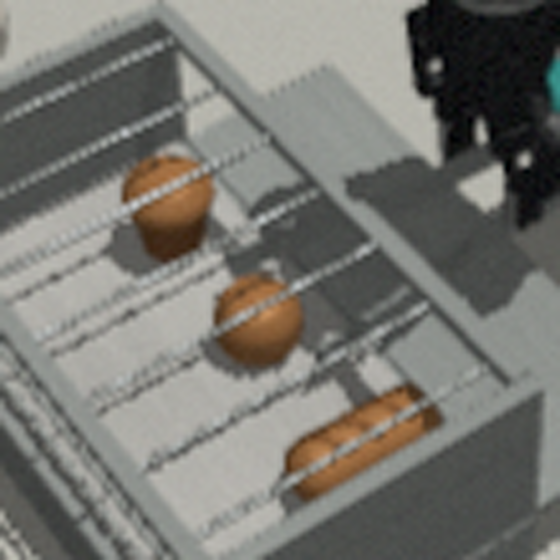

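View pics/t11.png

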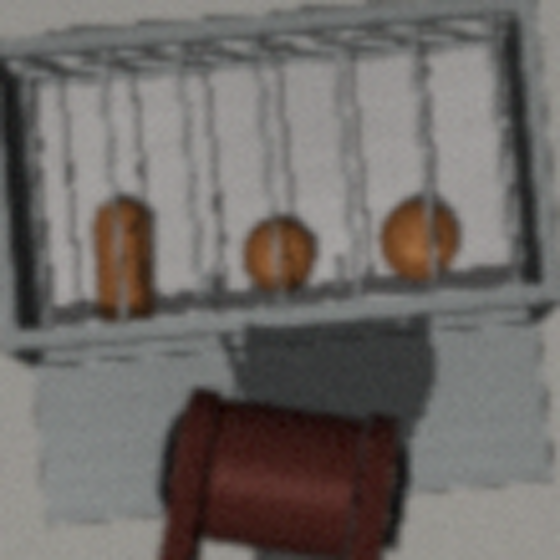

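Request:
arm_command:
  steps:
    - [[0.015,0.001,-0.001],[0,0,0],0.62]
    - [[0.03,0.001,-0.001],[0,0,0],0.62]
    - [[0.036,0.001,-0.001],[0,0,0],0.62]
    - [[0.036,0.001,-0.001],[0,0,0],0.62]

```text
t: 10.55
tool_pos: [0.5254, 0.0121, 0.0875]
tool_rot: [-1.576, -0.085, 0.085]
contact_force: [-0.1, -0.0, -0.5]
opening: 0.0531
```

```bash
python3 snap.py scene .63 .02 0.1 55 s12; python3 snap.py top .63 .02 0.1 55 t12; python3 rl.py .5255 .0124 .087 96
```

```text
[0.5254 0.0121 0.0875] [-0.1 -0.  -0.5] 10.55 0.0531
origin row,col 171 196 scale 5.091
[0.5249 0.0122 0.0872] [-0.3 -0.4 -0.9] 10.6 0.0531
origin row,col 121 219 scale 5.091
t 10.65 pos [0.5247 0.0122 0.0871] open 0.0531 F [-1.5 -0.4 -1.8] q [-0.11 -0.05  1.97 -0.01  1.22 -1.79]
shift [0.0008 0.0001 0.0001] turn [ 0.41  0.22 -0.06]
```

View pics/s12.png

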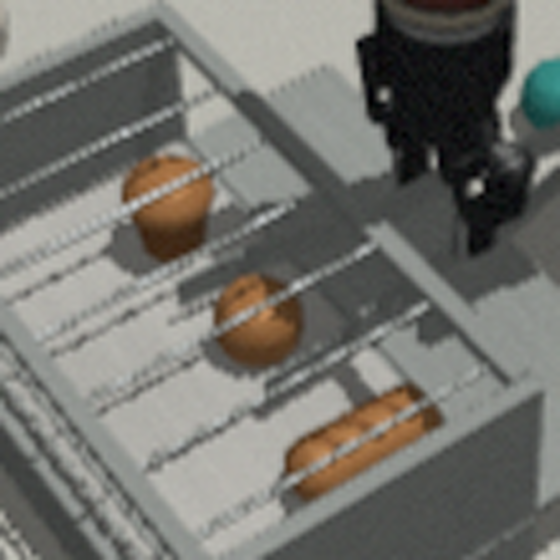

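View pics/t12.png

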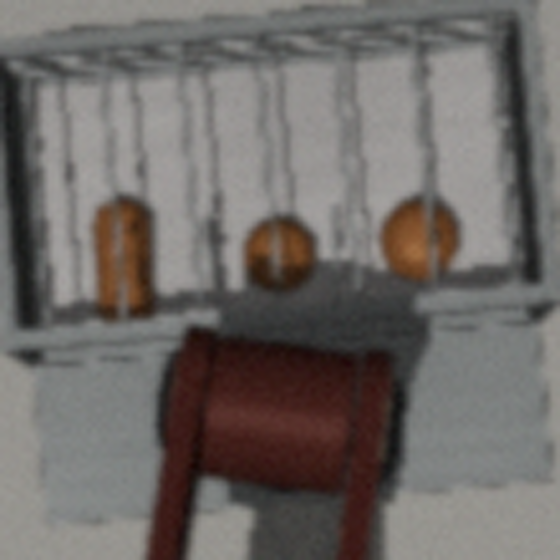

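The tips straddle the roll symmetrically, at about x=215 and x=338 around 280 in the top view. Closing gently.

Request:
arm_command:
  steps:
    - [[0,0,0],[0,0,0],0.56]
    - [[0,0,0],[0,0,0],0.52]
    - [[0,0,0],[0,0,0],0.49]
    - [[0,0,0],[0,0,0],0.46]
    - [[0,0,0],[0,0,0],0.44]
  force: 25

```text
t: 11.15
tool_pos: [0.5246, 0.0121, 0.0871]
tool_rot: [-1.576, -0.085, 0.086]
contact_force: [0.6, 0.7, -0.4]
opening: 0.0377
```

Request:
arm_command:
  steps:
    - [[0,0,0],[0,0,0],0.42]
    - [[0,0,0],[0,0,0],0.4]
    - [[0,0,0],[0,0,0],0.38]
    - [[0,0,0],[0,0,0],0.36]
  force: 25

```text
t: 11.55
tool_pos: [0.5246, 0.0121, 0.0871]
tool_rot: [-1.576, -0.085, 0.086]
contact_force: [0.6, 0.1, -0.9]
opening: 0.0383
```

```bash
python3 snap.py scene .63 .02 0.1 55 s13; python3 snap.py top .63 .02 0.1 55 t13; python3 rl.py .5255 .0124 .107 96
```

```text
[0.5246 0.0121 0.0871] [ 0.6  0.1 -0.9] 11.55 0.0383
origin row,col 171 196 scale 5.091
[0.5246 0.0122 0.0871] [-1.1  0.5 -1.4] 11.6 0.0379
origin row,col 121 219 scale 5.091
t 11.65 pos [0.5246 0.0122 0.0871] open 0.0379 F [ 0.1 -0.7 -0.1] q [-0.11 -0.05  1.97 -0.01  1.22 -1.79]
shift [ 0.0009 -0.0199 -0.    ] turn [ 0.41  0.22 -0.07]
```

View pics/s13.png

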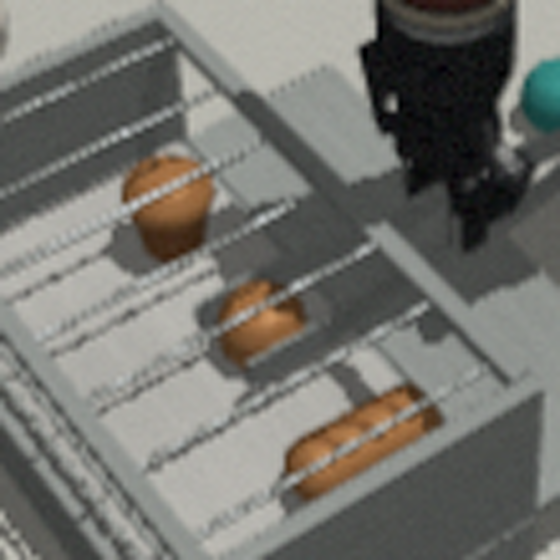

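View pics/t13.png

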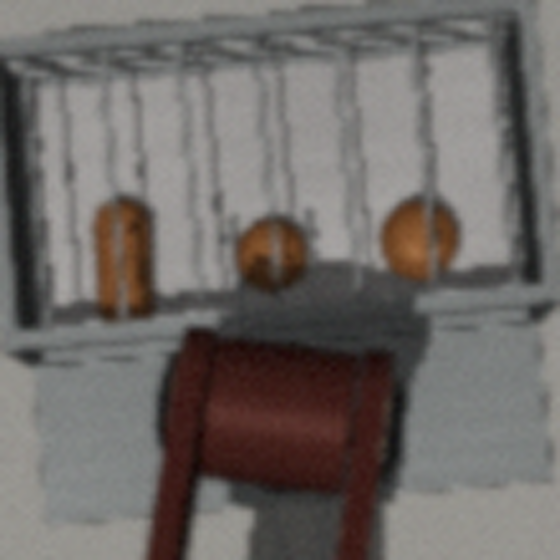

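The plates are closed on the roll and the fingers stopped at 38 mm. Lifting.

Request:
arm_command:
  steps:
    - [[0,-0.004,0],[0,0,0],0.36]
    - [[0,-0.009,0],[0,0,0],0.36]
    - [[0,-0.015,0],[0,0,0],0.36]
    - [[0,-0.02,0],[0,0,0],0.36]
    - [[0,-0.02,0],[0,0,0],0.36]

```text
t: 12.15
tool_pos: [0.5255, 0.0122, 0.1085]
tool_rot: [-1.577, -0.087, 0.084]
contact_force: [-0.2, -0.8, -0.7]
opening: 0.0383
```

```bash
python3 snap.py scene .63 .02 0.1 55 s14; python3 snap.py top .63 .02 0.1 55 t14; python3 rl.py .42 .001 .107 96
```

```text
[0.5255 0.0122 0.1085] [-0.2 -0.8 -0.7] 12.15 0.0383
origin row,col 171 196 scale 5.091
[0.5251 0.0123 0.1079] [ 0.5 -0.3 -1.2] 12.2 0.0379
origin row,col 121 219 scale 5.091
t 12.25 pos [0.5247 0.0123 0.1074] open 0.0375 F [-0.8  0.  -2. ] q [-0.11 -0.08  1.96 -0.01  1.26 -1.79]
shift [-1.054e-01  5.000e-04  1.000e-04] turn [ 0.41  0.22 -0.04]
```

View pics/s14.png

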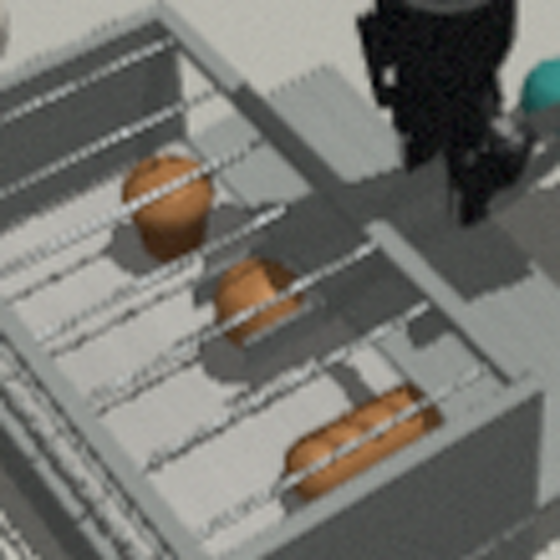

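Request:
arm_command:
  steps:
    - [[-0.012,0,0],[0,0,0],0.36]
    - [[-0.035,0,0],[0,0,0],0.36]
    - [[-0.06,0,0],[0,0,0],0.36]
    - [[-0.085,0,0],[0,0,0],0.36]
    - [[-0.108,0,0],[0,0,0],0.36]

```text
t: 12.75
tool_pos: [0.416, 0.0006, 0.1069]
tool_rot: [-1.576, -0.084, 0.087]
contact_force: [0.8, 0.1, -0.3]
opening: 0.0382
```

Request:
arm_command:
  steps:
    - [[-0.008,0,0],[0,0,0],0.36]
    - [[-0.008,-0.01,0],[0,0,0],0.36]
    - [[-0.008,-0.03,0],[0,0,0],0.36]
    - [[-0.008,-0.055,0],[0,0,0],0.36]
    - [[-0.008,-0.075,0],[0,0,0],0.36]

```text
t: 13.25
tool_pos: [0.4096, 0.0002, 0.1845]
tool_rot: [-1.577, -0.086, 0.085]
contact_force: [0.5, -0.9, -1.8]
opening: 0.038
```

```bash
python3 snap.py scene .54 .02 0.16 60 s15; python3 rl.py .41 .001 .235 96
```

```text
[4.096e-01 2.000e-04 1.845e-01] [ 0.5 -0.9 -1.8] 13.25 0.038
origin row,col 140 219 scale 4.667
t 13.3 pos [ 4.116e-01 -1.000e-04  1.883e-01] open 0.0377 F [2.2 0.4 1.6] q [-0.18 -0.48  2.14 -0.01  1.47 -1.86]
shift [-0.0011 -0.0467  0.0009] turn [0.53 0.24 0.38]
```

View pics/s15.png

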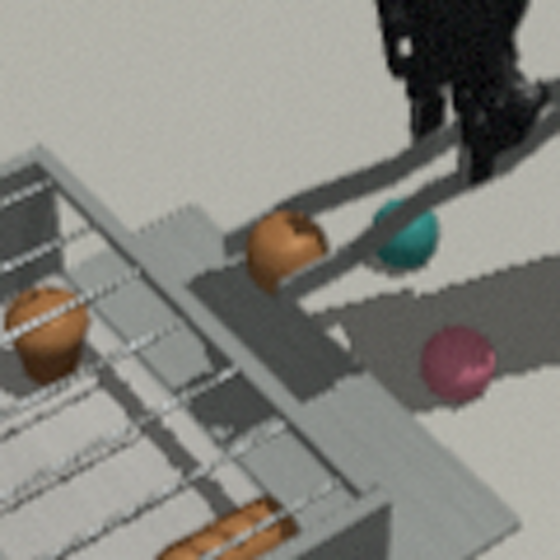

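Request:
arm_command:
  steps:
    - [[-0.004,-0.01,0],[0,0,0],0.36]
    - [[-0.008,-0.025,0],[0,0,0],0.36]
    - [[-0.01,-0.04,0],[0,0,0],0.36]
    - [[-0.01,-0.047,0],[0,0,0],0.36]
    - [[-0.01,-0.05,0],[0,0,0],0.36]

```text
t: 13.8
tool_pos: [0.4017, -0.0008, 0.2392]
tool_rot: [-1.578, -0.092, 0.079]
contact_force: [-0.9, 0.0, -1.8]
opening: 0.0382
```

Request:
arm_command:
  steps:
    - [[0,0,0],[0,0,0],0.36]
    - [[0,0,0],[0,0,0],0.36]
    - [[0,0,0],[0,0,0],0.36]
    - [[0,0,0],[0,0,0],0.36]
    - [[0,0,0],[0,0,0],0.36]

```text
t: 14.3
tool_pos: [0.4015, -0.0008, 0.2388]
tool_rot: [-1.578, -0.092, 0.079]
contact_force: [0.1, -0.4, -1.0]
opening: 0.0377
```

```bash
python3 snap.py scene .54 .02 0.16 80 s16;python3 snap.py top .54 .02 0.16 80 t16; python3 rl.py .40 .001 .235 96; python3 - <<'E'
from h import *
s=pickle.load(open("s16.pkl","rb"));t=pickle.load(open("t16.pkl","rb"))
from station import ctrl
for n,p in(("scene",s),("top",t)):
    print(n,p["shot"],[(x,[(np.round(b["position"],1).tolist(),round(b["confidence"],2)) for b in ctrl.boxes_of(p,x)]) for x in("roll",)])
E
```

```text
[ 0.4015 -0.0008  0.2388] [ 0.1 -0.4 -1. ] 14.3 0.0377
origin row,col 120 199 scale 3.5
[ 0.4016 -0.0008  0.2389] [-0.4  0.2 -1.1] 14.35 0.0379
origin row,col 121 194 scale 3.5
t 14.4 pos [ 0.4016 -0.0008  0.239 ] open 0.0381 F [ 0.7 -0.4 -1.1] q [-0.18 -0.54  2.09 -0.01  1.58 -1.86]
shift [-0.0015  0.004   0.002 ] turn [0.54 0.24 0.44]
scene 27 [('roll', [([163.9, 297.7], 0.73), ([218.1, 314.5], 0.69), ([190.6, 305.9], 0.6), ([180.3, 279.1], 0.59)])]
top 28 [('roll', [([204.5, 273.3], 0.6), ([240.3, 122.0], 0.21), ([201.4, 284.5], 0.18)])]
```

View pics/s16.png

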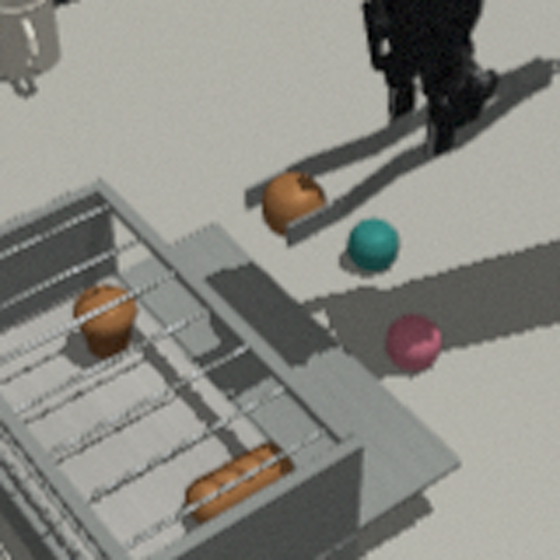

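View pics/t16.png

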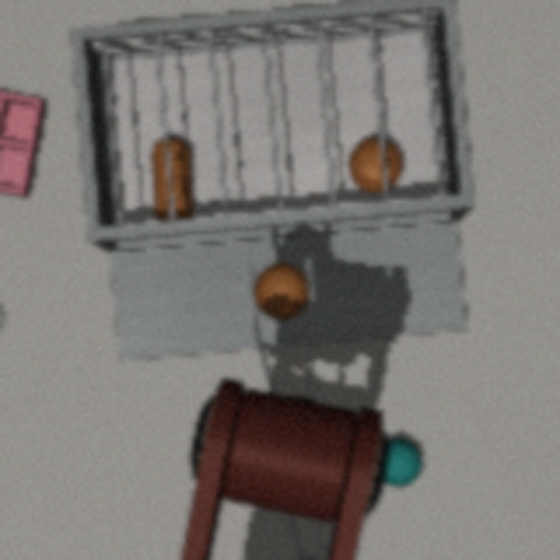

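```bash
python3 - <<'E'
from h import *
s=pickle.load(open("s16.pkl","rb"));t=pickle.load(open("t16.pkl","rb"))
A=[(p["world_from_camera"][:3,3],p2w(p,*px,0)) for p,px in((s,(279.1+3,180.3-1)),(t,(274.3,204.3)))]
M=[];b=[]
for o,g in A:
    d=(g-o)/np.linalg.norm(g-o);Q=np.eye(3)-np.outer(d,d);M.append(Q);b.append(Q@o)
x=np.linalg.lstsq(np.vstack(M),np.hstack(b),rcond=None)[0]
ex=np.array([.9945,.1045,0]);c=np.array([.693,.033,0]);print("roll",x.round(3),"xcab",((x-c)@ex).round(3))
for q in((118,357),(467,328)):
    w=p2w(t,194+q[0]/3.5,121+q[1]/3.5,.06);print("door edge xcab",((w-c)@ex).round(3))
for q in((460,465),(215,225)):
    w=p2w(s,199+q[0]/3.5,120+q[1]/3.5,.06);print("door edge xcab scene",((w-c)@ex).round(3))
E
```

```text
roll [0.527 0.017 0.234] xcab -0.166
door edge xcab -0.208
door edge xcab -0.209
door edge xcab scene -0.207
door edge xcab scene -0.206
```

```bash
python3 - <<'E'
from station import ctrl
print(ctrl.finish_job()); o=ctrl.get_obs(); print(o["t"],o["opening"],o["tool_pos"])
E
```

```text
the job is handed in; nothing more can be done
None
the job is handed in; nothing more can be done
```

I've handed the job in: the roll is out of the cabinet and held in the tongs. No verdict came back, and the robot's state can't be read after handing in.

**What I did**
- I hooked the door's bar handle with the fingers and tilted the door to about 35°. When I let go, it sank flat by itself.
- I picked up the tongs at their grip parts, held 53 mm across, and reached in with a tip on each side of the roll.
- I closed them with 25 N. The fingers stopped at 38 mm, near the expected 39 mm. I then lifted the roll 20 mm, drew it out and raised it.

**Last checks (about 14.4 s of the 58 s)**
- **Roll:** its centre was about 0.234 m up and 166 mm in front of the cabinet's centre. It was between the tips, and the arm had stopped.
- **Door:** its edge measured 206 to 209 mm in front of the cabinet's centre in both views. That fits a fully open door (210 mm).
- **Other items:** the muffin, the long bun and the pink and turquoise balls looked undisturbed in the last pictures. I saw no sign of contact with the other things on the counter, but did not measure their positions again.

No check failed. Two things were a little off:
- While I closed on the tongs, the fingertips pressed lightly on the counter (about 6 N) until I lifted.
- The network sometimes took the coloured balls for the roll; I ruled those out from the pictures.

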